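# Present a grinding ball to the inspection camera

## Task

Set the selector on the inspection camera's control box to the green mark and let go of it. Then take the dish by the black bar of its handle, lift it straight up clear of the worktop before turning it, and only then turn it a quarter turn so that its red tab points straight at the camera lens; keep the dish level and the loose blue ball inside the dish's black ring all the while. Finish while still holding the dish, level and still, with the ball resting in its middle and brought to the height of the lens, straight in front of it and about 16 cm away; leave everything else on the worktop where it is.

Things in the scene. Friction and masses are not known exactly. Their poses are not given: they have to be found in the camera images.
- selector (a joint): Grey bar knob on the control box; rad, grows clockwise seen from above, stops at -1.2 and 1.2. Four detents with coloured dots: white -1.05, yellow -0.35, green 0.35, red 1.05; within 0.25 rad of a dot the freed knob snaps onto it. Turning takes about 0.06 N m. Starts at white or yellow. At 0 the white pointer line looks along the box's x axis (away from the robot, give or take 0.25 rad).
- selector_grip (a point): Grip point on the knob's axis, 72 mm above the worktop. The knob is an upright bar 42 x 12 x 36 mm, its top 14 mm above this point, the panel 22 mm below it. Frame turns with the knob: x along the bar to its pointer end, y across (grip along y), z up. The control box (grey, black top, 90 x 120 mm, 48 mm high) is fixed to the worktop.
- handle (a point): Centre of the dish handle's black grip bar, 60 x 12 x 18 mm, 90 mm above the dish's underside. Dish frame: z up, y along the bar, x across it (grip along x) towards the red tab. Two thin steel legs carry it from the rim at +y and -y; the ball's top is about 60 mm below this point. The loose aluminium dish is 105 mm across, rim 23.5 mm high, about 0.18 kg.
- dish_floor (a point): Middle of the dish's hollow, 82 mm straight below the handle point, 8 mm above the dish's underside; same axes. The hollow is a shallow bowl of curvature radius 120 mm, 90 mm across, with a black ring of radius 22 mm printed round this point.
- red_tab (a point): Centre of the red tab on the dish's rim, 58 mm from the dish's axis along its +x; same axes as the handle. At the start it points about a quarter turn anticlockwise (seen from above) of the direction the camera stands in.
- ball_centre (a point): Centre of the loose blue ball, 22 mm diameter, about 0.03 kg; it rolls freely in the dish and rests 11 mm above its floor. Axes mean nothing.
- lens (a point): Middle of the front of the inspection camera's lens, 120 mm above the worktop. The camera (white body, white ring light round the lens, steel post, 145 mm high) is fixed. Camera frame: z up, the lens looks along its -x, y to its side; all of it lies at x > -2 mm and within 40 mm of y = 0.
- grind_gauge: Bystander: flat steel gauge block 60 x 170 x 13 mm on the worktop, origin at the centre of its underside. Leave alone.
- film_applicator: Bystander: small metal frame 50 x 84 x 22 mm, origin at the centre of its underside. Leave alone.
- viscosity_cup: Bystander: white cup upside down, 72 mm wide, 67 mm high, origin at the centre of its underside. Leave alone.
- bottle_front_far: Bystander: white jar 71 mm wide, 83 mm high, origin at the centre of its underside. Leave alone.
- spatula_blue: Bystander: spatula with a blue handle, 16 x 192 x 11 mm, origin at the centre of its underside. Leave alone.
- beaker: Bystander: clear beaker 68 mm wide, 72 mm high, origin at the centre of its underside. Leave alone.
Not all that is in view belongs to the job. Leave any pink look-alike of the part that bears lens alone.

How it is judged:
By the outcome, as a careful person would: the job done as asked, in the order asked, and still so for the second after the job is handed in, while the arm keeps its last pose, push and grip.
It also fails if it takes over 51 s, if anything falls off the work surface, if the arm or the gripper's body presses on something with over 40 N, if the wrist force passes 120 N, or if a joint passes its speed limit or range.

## Robot

A 6-joint arm with a two-finger parallel gripper is mounted at the origin on a cart in front of the work surface, level with it; the furniture and walls round the work are solid. World frame = base frame: x ahead of the robot, y to its left, z up, the work surface at z = 0. Lengths are in m, angles in rad, forces in N, time in s.
With the tool pointing down it reaches from about 0.35 to 1 m from the base axis. Payload 7.1 kg.
Tool frame: the origin (TCP) lies between the finger pads; the fingertips stand 19 mm ahead of it and the grasp point (between the pads) is the TCP; y points along the fingers, x is the direction in which the jaws open and shut, and the axes are right-handed (so a half turn about y gives the same grasp; the last joint's range is limited). The gripper opens to 85 mm and grips with 20 to 120 N. Pads are 22 mm wide; open, the fingers measure 114 mm over their backs; the gripper's body (76 mm by 85 mm) begins 54 mm behind the grasp point. The pads swing forward as they close: fully open they stand 13 mm farther back than shut.
Start: joints at [1.307, 0.423, 1.63, -0, 1.089, -0.019], TCP at [0.151, 0.606, 0.25] pointing down, gripper open.
Joint ranges: [-3, 3], [-0.9, 2.11], [0.09, 2.58], [-1.31, 4.45], [0.11, 2.69], [-2.54, 2.54]. Speed limits (rad/s): [2.39, 2.39, 3.01, 3.14, 3.14, 3.14].

## Interface

Orientations are given as a rotation vector (axis times angle).
In Python, from plant import arm gives the robot as it stands.
- The arm moves only by the shell command python3 -m jog 'ROWS' [FORCE]. ROWS is JSON, a list of rows, each an object of numbers: "dx", "dy", "dz": the shift along the tool's x, y, z in cm; "wx", "wy", "wz": the turn, a rotation vector about the tool's x, y, z in rad; "jaw": the opening, from -1 (shut) to 1 (fully open). In form: [{"dx": .., "dy": .., "dz": .., "wx": .., "wy": .., "wz": .., "jaw": ..}, ...]. A call has 1 to 12 rows; each row is the pose to reach, as a shift and turn from the pose measured when the call began, along the tool's axes at that moment; what a row does not reach only later rows make up. A row lasts 1/12 s, in which the tool goes at most 41.7 mm and 7.16 degrees, less where a joint would pass 70% of its speed; a pose out of reach is approached as far as the arm can. A call with a gripper value outside its range is refused whole. The fingers move at their own pace and stop on an object; FORCE is the grip in N (left out, the last holds). Time passes only in rows, so rows that repeat a pose let the fingers close. It gives the time, the measured TCP pose, the force and the opening at its end, in the units of the state.
- arm.get_state(): the state, without advancing time (a new reading comes with each control period).
- arm.get_image(name): name is "scene" or "top"; returns the picture (400x640x3 uint8, red, green, blue); there is no depth.
- arm.camera_params(name): a dict with "fov_y" (degrees; the focal length in pixels is half the picture's height over the tangent of half this angle, whatever the lens; pixels are square), "cx", "cy" (the principal point, pixels), "distortion" ([k1, k2, p1, p2, k3] as OpenCV has them; the pictures are not rectified), "cam_to_world" (4x4, takes a point from camera to world coordinates). Camera axes: x right, y down, z forward; pixel columns grow to the right and rows downward; lengths in m; the calibration is good to about 2 mm. A picture is of the moment at which its call begins. camera_params takes no time and is no camera call.
- arm.job_done(): hands the job in, once; it reports no verdict.
Trained networks look in the newest picture that a camera, given by its name, has taken for a name from the list of things; names that differ only in an ending like _2 or _b are one class to them, and where a whole thing is asked for, a point or a joint stands for the part that bears it (a point fixed in the world has none). Each returns a list of dicts, best first, with "score" (0 to 1); they miss things now and then, are a little off and sometimes report something else, mostly with a low value. They report only what shows in the picture. A call takes as long as a camera call. They do not tell look-alikes from the thing itself.
- arm.recognise(name, camera): "rect" ([centre column, centre row, width, height] in pixels, round what is visible of it).
The state is a dict: "time_s": time; "qpos": joint angles; "joint_velocities": joint speeds; "joint_torque": joint torques, N m; "position": TCP position; "eef_rot": TCP orientation; "wrist_force": force on the tool from outside, world axes, zero at the start; "torque": the same for the moment, N m; "finger_gap": finger opening in m.
Only numpy, scipy, OpenCV 4.12 (cv2) and the standard library are available. Lean on these libraries where they do the work, as an engineer would, in place of code of your own. Each camera call takes 0.05 s, during which the arm holds its last target. There are 200 camera calls.

## Working session

There is one attempt and no reset: what is moved stays moved. The work goes in short steps, Python scripts to look and compute and a shell command to move; the robot and the scene stay as the last step left them, time stands still between calls to the robot, and variables do not carry over. Pictures are saved under pics/ and viewed, about 8 in all and at most 12, crops included, and the job is handed in when it is done.

```bash
ls; mkdir -p pics; cat > h.py <<'E'
import numpy as np, cv2
from scipy.spatial.transform import Rotation as R
from plant import arm
def cam(n):
    p=arm.camera_params(n); f=200/np.tan(np.radians(p['fov_y'])/2)
    return np.array([[f,0,p['cx']],[0,f,p['cy']],[0,0,1.]]),np.array(p['distortion'],float),np.array(p['cam_to_world'],float)
def ray(n,uv):
    K,d,T=cam(n); q=cv2.undistortPoints(np.array([[uv]],float),K,d)[0,0]
    return T[:3,3],T[:3,:3]@np.array([q[0],q[1],1.])
def at(n,uv,z):
    o,v=ray(n,uv); return o+v*(z-o[2])/v[2]
def proj(n,P):
    K,d,T=cam(n); Ti=np.linalg.inv(T)
    return cv2.projectPoints(np.atleast_2d(np.array(P,float)),cv2.Rodrigues(Ti[:3,:3])[0],Ti[:3,3],K,d)[0][:,0]
def save(n,f,crop=None,s=1):
    im=arm.get_image(n)
    a=im if crop is None else im[crop[1]:crop[3],crop[0]:crop[2]]
    a=cv2.resize(a,None,fx=s,fy=s,interpolation=cv2.INTER_CUBIC)
    cv2.imwrite('pics/'+f,a[:,:,::-1]); return im
E
python3 - <<'E'
from h import *
for n in('scene','top'):
    save(n,n+'0.png'); print(n,cam(n)[2].round(3).tolist(),cam(n)[0][0,0])
    for k in('selector','handle','red_tab','ball_centre','lens','dish_floor'):
        for r in arm.recognise(k,n)[:3]: print(k,np.round(r['rect'],1),round(r['score'],2))
s=arm.get_state();print(s)
E
```

```text
pics
scene [[0.427, -0.351, 0.833, -0.736], [-0.904, -0.156, 0.398, -0.62], [-0.01, -0.923, -0.384, 0.702], [0.0, 0.0, 0.0, 1.0]] 450.8116624148958
handle [389.6 227.2  35.9  29.6] 0.84
handle [399.9 195.   19.5  46.6] 0.56
red_tab [390.  227.1  34.   35.9] 0.6
lens [356.  195.6  22.6  40.4] 0.82
lens [399.6 196.8  20.   42.9] 0.63
lens [388.3 226.4  35.   38.1] 0.55
dish_floor [391.8 227.8  37.   34.8] 0.56
top [[0.012, -0.987, 0.158, 0.307], [-1.0, -0.016, -0.022, 0.023], [0.024, -0.157, -0.987, 1.462], [0.0, 0.0, 0.0, 1.0]] 469.6519079142833
selector [222.1 243.7  11.2  10.2] 0.51
handle [394.8 202.7  42.7  35.8] 0.61
handle [222.2 242.6  12.5   9.2] 0.49
red_tab [397.9 204.2  35.1  36.3] 0.6
red_tab [224.4 241.3  16.9  14.7] 0.16
ball_centre [386.2 137.7  33.7  35.4] 0.44
lens [385.  138.3  34.6  35. ] 0.96
lens [340.3 154.4  26.8  37.1] 0.92
dish_floor [394.9 204.5  35.7  33.4] 0.78
{'time_s': 0.7, 'qpos': array([ 1.30699161e+00,  4.23053434e-01,  1.62990295e+00,  7.13982062e-06,
        1.08859112e+00, -1.90322239e-02]), 'joint_velocities': array([-0.00076081,  0.00059902,  0.00054317,  0.00120144,  0.00092214,
        0.00084404]), 'joint_torque': array([ 2.10431128e-03, -5.57184398e+01, -2.82108754e+01,  1.16499082e-04,
        8.77588645e-04,  1.12324560e-06]), 'position': array([0.15144941, 0.60636024, 0.250347  ]), 'eef_rot': array([-1.31506111, -1.02703132,  1.02697741]), 'wrist_force': array([ 0.90036117, -0.6892728 ,  0.02354239]), 'torque': array([0.01137306, 0.04175023, 0.00635576]), 'finger_gap': 0.08553545323550836}
```

```bash
python3 - <<'E'
from h import *
a=cv2.imread('pics/scene0.png'); b=cv2.imread('pics/top0.png')
cv2.imwrite('pics/t1.png',cv2.resize(b[100:280,170:430],None,fx=3,fy=3,interpolation=cv2.INTER_CUBIC))
cv2.imwrite('pics/s1.png',cv2.resize(a[130:330,260:460],None,fx=3,fy=3,interpolation=cv2.INTER_CUBIC))
E
```

```text
(no output)
```

View pics/t1.png

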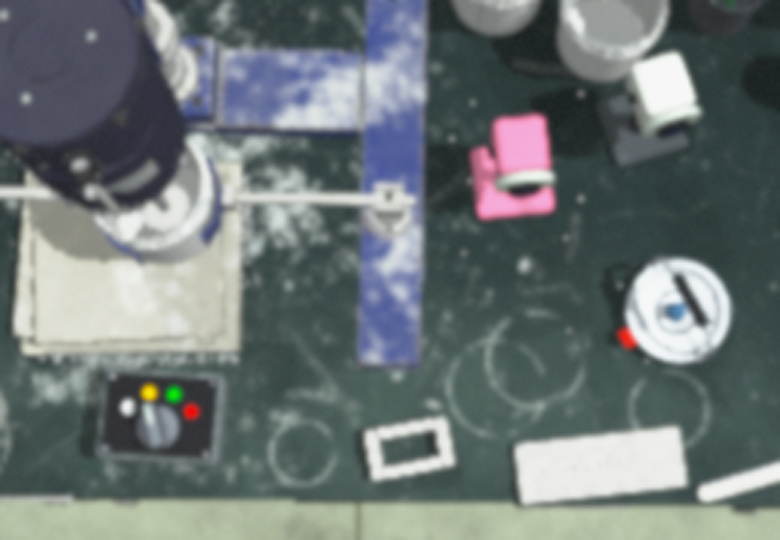

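View pics/scene0.png

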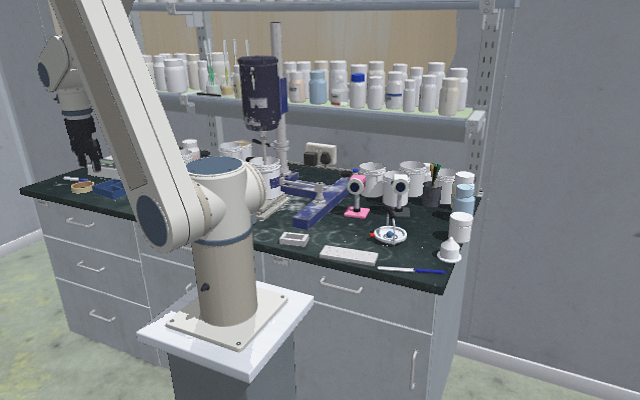

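Top view: the knob is near crop (157,426) with its pointer at yellow. The dish is near (678,310) with its tab to the left-down at (627,338). The white camera is near (665,100), and a pink look-alike is near (520,165). I'll zoom in on the dish and camera from both views.

```bash
python3 - <<'E'
from h import *
a=cv2.imread('pics/scene0.png'); b=cv2.imread('pics/top0.png')
z=lambda im,c:cv2.resize(im[c[1]:c[3],c[0]:c[2]],None,fx=8,fy=8,interpolation=cv2.INTER_CUBIC)
A=z(b,(365,112,420,162)); B=z(b,(365,180,420,225)); 
C=z(a,(370,165,415,250)); D=z(b,(200,220,245,255))
L=np.full((600,800,3),0,np.uint8)
print(A.shape,B.shape,C.shape,D.shape)
L=np.zeros((780,1200,3),np.uint8); L[:400,:440]=A;L[410:770,:440]=B;L[:680,450:810]=C;L[:280,820:1180]=D
cv2.imwrite('pics/z1.png',cv2.resize(L,(800,520)))
E
```

```text
(400, 440, 3) (360, 440, 3) (680, 360, 3) (280, 360, 3)
```

View pics/z1.png

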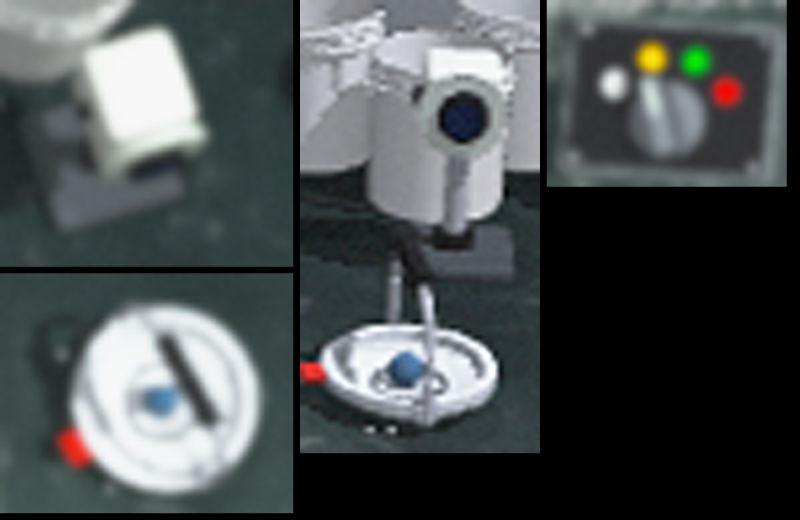

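The montage shows the camera yawed about 18° in the top view, and its lens at scene pixel (400.6,187.1). It also gives the dish rim, tab and bar, and the knob pointing at yellow. Now to metric positions.

```bash
python3 - <<'E'
from h import *
m=lambda x,y,ox,oy,mx,my:(ox+(x-mx)/5.3333-.0,oy+(y-my)/5.3333)
T=lambda x,y,z:at('top',m(x,y,365,112,0,0),z)
D=lambda x,y,z:at('top',m(x,y,365,180,0,273.3),z)
S=lambda x,y,z:at('top',m(x,y,200,220,546.7,0),z)
C=lambda x,y:m(x,y,370,165,300,0)
p=lambda n,v:print(n,np.round(v,4))
an=lambda v:round(float(np.arctan2(v[1],v[0])),3)
p('dish rim',D(166,398,.0235));p('tab',D(75,447,.02));h1,h2=D(165,338,.099),D(210,418,.099);p('bar',[h1,h2]);p('mid',(h1+h2)/2)
print('tabdir',an(D(75,447,.02)-D(166,398,.0235)),'x from bar',an(h1-h2)+np.pi/2, 'len',np.linalg.norm(h1-h2));p('ball',D(162,400,.02))
def tri(a,b):
    (o1,v1),(o2,v2)=ray('scene',a),ray('top',b); A=np.c_[v1,-v2];t=np.linalg.lstsq(A,o2-o1,rcond=None)[0];return o1+v1*t[0],o2+v2*t[1]
p('lens z.12 scene',at('scene',C(463,118),.12))
c=[T(85,65,.145),T(165,28,.145),T(195,118,.145),T(97,150,.145)];p('cam top',c)
print('yaw side',an(c[1]-c[2]),'front',an(c[0]-c[1])-np.pi/2,'base front',an(T(60,230,.012)-T(185,190,.012))-np.pi/2)
p('base fr',[T(60,230,.012),T(185,190,.012)])
dots=np.array([S(614,84,.048),S(652,58,.048),S(696,61,.048),S(727,92,.048)])[:,:2]
from scipy.optimize import least_squares
an_=np.array([-1.05,-.35,.35,1.05])
f=lambda q:(np.c_[q[0]+q[3]*np.cos(q[2]-an_),q[1]+q[3]*np.sin(q[2]-an_)]-dots).ravel()
r=least_squares(f,[.4,.3,0,.035]);p('sel centre,yaw,r',r.x);p('res',r.fun)
p('knob centre',S(668,118,.07)); a,b=S(650,85,.086),S(670,145,.086);p('ptr',[a,b]);print(an(a-b))
p('box',[S(578,22,.048),S(785,35,.048),S(565,170,.048),S(770,180,.048)])
for k in['grind_gauge','viscosity_cup','bottle_front_far','beaker','film_applicator','spatula_blue']:
    q=arm.recognise(k,'top')
    if q:p(k,[*q[0]['rect'],q[0]['score'],*at('top',q[0]['rect'][:2],.03)])
E
```

```text
dish rim [ 0.5281 -0.2474  0.0235]
tab [ 0.4989 -0.1945  0.02  ]
bar [[ 0.5502 -0.2331  0.099 ]
 [ 0.5058 -0.2575  0.099 ]]
mid [ 0.528  -0.2453  0.099 ]
tabdir 2.075 x from bar 2.0717963267948964 len 0.05065856789407437
ball [ 0.5274 -0.2457  0.02  ]
lens z.12 scene [ 0.7035 -0.225   0.12  ]
cam top [[ 0.7429 -0.1831  0.145 ]
 [ 0.7649 -0.2274  0.145 ]
 [ 0.714  -0.2432  0.145 ]
 [ 0.6949 -0.1893  0.145 ]]
yaw side 0.301 front 0.46120367320510347 base front 0.33320367320510336
base fr [[ 0.6843 -0.1881  0.012 ]
 [ 0.7103 -0.2634  0.012 ]]
sel centre,yaw,r [ 0.3975  0.2796 -0.0585  0.0365]
res [ 0.     -0.0002  0.0001  0.0003 -0.      0.     -0.0001 -0.0001]
knob centre [0.3974 0.2753 0.07  ]
ptr [[0.4142 0.283  0.086 ]
 [0.3817 0.2707 0.086 ]]
0.363
box [[0.4521 0.3322 0.048 ]
 [0.4464 0.2158 0.048 ]
 [0.3691 0.3352 0.048 ]
 [0.365  0.2211 0.048 ]]
grind_gauge [ 3.701e+02  2.576e+02  5.510e+01  2.330e+01  8.700e-01  3.593e-01
 -1.646e-01  3.000e-02]
viscosity_cup [ 4.550e+02  2.172e+02  2.480e+01  2.250e+01  7.200e-01  4.869e-01
 -4.281e-01  3.000e-02]
bottle_front_far [ 4.624e+02  1.714e+02  3.320e+01  3.080e+01  8.400e-01  6.320e-01
 -4.563e-01  3.000e-02]
beaker [1.585e+02 2.381e+02 2.920e+01 2.280e+01 6.900e-01 4.095e-01 4.760e-01
 3.000e-02]
film_applicator [3.074e+02 2.484e+02 3.250e+01 2.260e+01 6.600e-01 3.845e-01 2.610e-02
 3.000e-02]
spatula_blue [ 4.304e+02  2.574e+02  5.890e+01  2.360e+01  6.100e-01  3.625e-01
 -3.486e-01  3.000e-02]
```

```bash
cat >> h.py <<'E'
def rows(target,yaw,show=True):
    """shift (cm, tool axes) and turn to have TCP at target, pointing down, tool x at yaw (mod pi)"""
    s=arm.get_state(); M=R.from_rotvec(s['eef_rot']); out=[]
    for y in(yaw,yaw+np.pi):
        x=np.array([np.cos(y),np.sin(y),0]); yy=np.array([0,0,-1.]); G=R.from_matrix(np.c_[x,yy,np.cross(x,yy)])
        w=(M.inv()*G).as_rotvec(); out.append(w)
    d=M.inv().apply(np.array(target)-s['position'])*100
    mx=M.as_matrix()
    print('t',s['time_s'],'pos',s['position'].round(4),'toolx yaw',np.arctan2(mx[1,0],mx[0,0]).round(3),'tooly',mx[:,1].round(3),'q',s['qpos'].round(2),'gap',round(s['finger_gap'],4),'F',np.round(s['wrist_force'],1))
    print('d(cm)',d.round(2),'w',[o.round(3).tolist() for o in out])
E
python3 - <<'E'
from h import *
rows([.3975,.279,.2],.29+np.pi/2)
# motor
def tri(a,b):
    (o1,v1),(o2,v2)=ray('scene',a),ray('top',b); t=np.linalg.lstsq(np.c_[v1,-v2],o2-o1,rcond=None)[0];return (o1+v1*t[0]).round(3),(o2+v2*t[1]).round(3)
print('motor top',tri((258,60),(170+45/3,100+40/3)),'bottom',tri((262,128),(170+125/3,100+190/3)))
# overlay camera model on both
L=np.array([.7035,-.224,.12]);y=.31
def w(P):
    P=np.atleast_2d(P);c,s=np.cos(y),np.sin(y);return L+np.c_[c*P[:,0]-s*P[:,1],s*P[:,0]+c*P[:,1],P[:,2]]
t=np.linspace(0,2*np.pi,60)
ring=np.c_[0*t,.0165*np.cos(t),.0165*np.sin(t)]
big=np.c_[0*t,.027*np.cos(t),.027*np.sin(t)]
ims=[]
for n,c in(('scene',(370,165,420,225)),('top',(365,110,425,162))):
    im=cv2.imread(f'pics/{n}0.png');k=8
    z=cv2.resize(im[c[1]:c[3],c[0]:c[2]],None,fx=k,fy=k,interpolation=cv2.INTER_CUBIC)
    for P,col in((ring,(0,0,255)),(big,(0,255,0)),(np.array([[-.06,0,0],[0,0,0.]]),(0,255,255)),(np.array([[-.0,-.04,-.12],[0,.04,-.12]]),(255,255,0)),(np.array([[0,-.022,.025],[.055,-.022,.025],[.055,.022,.025],[0,.022,.025]]),(255,0,255))):
        q=((proj(n,w(P))-np.array(c[:2])+.5)*k-.5).astype(int)
        cv2.polylines(z,[q.reshape(-1,1,2)],False,col,1)
    ims.append(z)
o=np.zeros((480,400+480,3),np.uint8);o[:480,:400]=ims[0];o[:416,400:]=ims[1]
cv2.imwrite('pics/ov.png',cv2.resize(o,(800,436)))
E
```

```text
t 1.0 pos [0.1515 0.6064 0.2504] toolx yaw 1.326 tooly [ 0.  0. -1.] q [ 1.31  0.42  1.63 -0.    1.09 -0.02] gap 0.0855 F [-0.1  0.5  0.4]
d(cm) [-25.8    5.03 -31.8 ] w [[0.0, -0.535, 0.0], [-0.0, 2.607, 0.0]]
motor top (array([0.626, 0.281, 0.537]), array([0.628, 0.279, 0.537])) bottom (array([0.585, 0.256, 0.311]), array([0.578, 0.268, 0.312]))
```

View pics/ov.png

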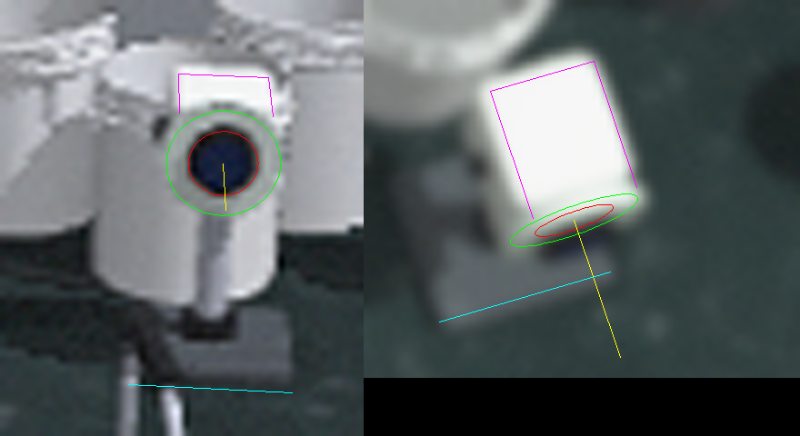

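```bash
python3 -m jog '[{"dx":-12,"dy":2,"dz":-15,"wy":-0.25,"jaw":1},{"dx":-25.8,"dy":5,"dz":-31.8,"wy":-0.54,"jaw":1},{"dx":-25.8,"dy":5,"dz":-31.8,"wy":-0.54,"jaw":1},{"dx":-25.8,"dy":5,"dz":-31.8,"wy":-0.54,"jaw":1},{"dx":-25.8,"dy":5,"dz":-31.8,"wy":-0.54,"jaw":1},{"dx":-25.8,"dy":5,"dz":-31.8,"wy":-0.54,"jaw":1},{"dx":-25.8,"dy":5,"dz":-31.8,"wy":-0.54,"jaw":1},{"dx":-25.8,"dy":5,"dz":-31.8,"wy":-0.54,"jaw":1},{"dx":-25.8,"dy":5,"dz":-31.8,"wy":-0.54,"jaw":1},{"dx":-25.8,"dy":5,"dz":-31.8,"wy":-0.54,"jaw":1},{"dx":-25.8,"dy":5,"dz":-31.8,"wy":-0.54,"jaw":1},{"dx":-25.8,"dy":5,"dz":-31.8,"wy":-0.54,"jaw":1}]' 30; python3 - <<'E'
from h import *
rows([.3975,.279,.077],.29+np.pi/2)
E
```

```text
t 1.0 pos [0.1515 0.6064 0.2504] toolx yaw 1.326 tooly [ 0.  0. -1.] q [ 1.31  0.42  1.63 -0.    1.09 -0.02] gap 0.0855 F [-0.1  0.5  0.4]
d(cm) [-25.8   17.33 -31.8 ] w [[0.0, -0.535, 0.0], [-0.0, 2.607, 0.0]]invalid input at $[0]: expected keys dx, dy, dz, wx, wy, wz, jaw
```

```bash
python3 -m jog '[{"dx":-12,"dy":2,"dz":-15,"wx":0,"wy":-0.25,"wz":0,"jaw":1},{"dx":-25.8,"dy":5,"dz":-31.8,"wx":0,"wy":-0.54,"wz":0,"jaw":1},{"dx":-25.8,"dy":5,"dz":-31.8,"wx":0,"wy":-0.54,"wz":0,"jaw":1},{"dx":-25.8,"dy":5,"dz":-31.8,"wx":0,"wy":-0.54,"wz":0,"jaw":1},{"dx":-25.8,"dy":5,"dz":-31.8,"wx":0,"wy":-0.54,"wz":0,"jaw":1},{"dx":-25.8,"dy":5,"dz":-31.8,"wx":0,"wy":-0.54,"wz":0,"jaw":1},{"dx":-25.8,"dy":5,"dz":-31.8,"wx":0,"wy":-0.54,"wz":0,"jaw":1},{"dx":-25.8,"dy":5,"dz":-31.8,"wx":0,"wy":-0.54,"wz":0,"jaw":1},{"dx":-25.8,"dy":5,"dz":-31.8,"wx":0,"wy":-0.54,"wz":0,"jaw":1},{"dx":-25.8,"dy":5,"dz":-31.8,"wx":0,"wy":-0.54,"wz":0,"jaw":1},{"dx":-25.8,"dy":5,"dz":-31.8,"wx":0,"wy":-0.54,"wz":0,"jaw":1},{"dx":-25.8,"dy":5,"dz":-31.8,"wx":0,"wy":-0.54,"wz":0,"jaw":1}]' 30; python3 - <<'E'
from h import *
rows([.3975,.279,.077],.29+np.pi/2)
E
```

```text
time_s: 2.0
position: [0.3985, 0.2772, 0.2002]
eef_rot: [-1.057, -1.42, 1.42]
wrist_force: [0.0, 0.3, 0.4]
finger_gap: 0.0855
t 2.0 pos [0.3985 0.2772 0.2002] toolx yaw 1.861 tooly [-0. -0. -1.] q [ 0.58  0.29  1.97  0.    0.88 -1.28] gap 0.0855 F [0.  0.3 0.4]
d(cm) [ 0.2  12.32  0.05] w [[-0.0, 0.001, -0.0], [-0.0, -3.141, 0.0]]
```

```bash
python3 -m jog '[{"dx":0.2,"dy":3,"dz":0,"wx":0,"wy":0,"wz":0,"jaw":1},{"dx":0.2,"dy":6,"dz":0,"wx":0,"wy":0,"wz":0,"jaw":1},{"dx":0.2,"dy":9,"dz":0,"wx":0,"wy":0,"wz":0,"jaw":0.5},{"dx":0.2,"dy":11,"dz":0,"wx":0,"wy":0,"wz":0,"jaw":0},{"dx":0.2,"dy":12.2,"dz":0,"wx":0,"wy":0,"wz":0,"jaw":0},{"dx":0.2,"dy":12.3,"dz":0,"wx":0,"wy":0,"wz":0,"jaw":-0.4},{"dx":0.2,"dy":12.3,"dz":0,"wx":0,"wy":0,"wz":0,"jaw":-1},{"dx":0.2,"dy":12.3,"dz":0,"wx":0,"wy":0,"wz":0,"jaw":-1},{"dx":0.2,"dy":12.3,"dz":0,"wx":0,"wy":0,"wz":0,"jaw":-1},{"dx":0.2,"dy":12.3,"dz":0,"wx":0,"wy":0,"wz":0,"jaw":-1},{"dx":0.2,"dy":12.3,"dz":0,"wx":0,"wy":0,"wz":0,"jaw":-1},{"dx":0.2,"dy":12.3,"dz":0,"wx":0,"wy":0,"wz":0,"jaw":-1}]' 30; python3 - <<'E'
from h import *
rows([.3975,.279,.077],-.41+np.pi/2)
E
```

```text
time_s: 3.0
position: [0.3982, 0.2796, 0.078]
eef_rot: [-1.058, -1.421, 1.419]
wrist_force: [-1.7, 1.0, 5.2]
finger_gap: 0.0114
t 3.0 pos [0.3982 0.2796 0.078 ] toolx yaw 1.861 tooly [ 0.001  0.001 -1.   ] q [ 0.59  0.51  2.03  0.    0.6  -1.27] gap 0.0114 F [-1.7  1.   5.2]
d(cm) [-0.04  0.1   0.09] w [[0.001, 0.7, 0.001], [0.001, -2.441, -0.001]]
```

```bash
python3 -m jog '[{"dx":0,"dy":0,"dz":0,"wx":0,"wy":0.08,"wz":0,"jaw":-1},{"dx":0,"dy":0,"dz":0,"wx":0,"wy":0.16,"wz":0,"jaw":-1},{"dx":0,"dy":0,"dz":0,"wx":0,"wy":0.24,"wz":0,"jaw":-1},{"dx":0,"dy":0,"dz":0,"wx":0,"wy":0.32,"wz":0,"jaw":-1},{"dx":0,"dy":0,"dz":0,"wx":0,"wy":0.40,"wz":0,"jaw":-1},{"dx":0,"dy":0,"dz":0,"wx":0,"wy":0.48,"wz":0,"jaw":-1},{"dx":0,"dy":0,"dz":0,"wx":0,"wy":0.56,"wz":0,"jaw":-1},{"dx":0,"dy":0,"dz":0,"wx":0,"wy":0.64,"wz":0,"jaw":-1},{"dx":0,"dy":0,"dz":0,"wx":0,"wy":0.70,"wz":0,"jaw":-1},{"dx":0,"dy":0,"dz":0,"wx":0,"wy":0.70,"wz":0,"jaw":-1},{"dx":0,"dy":0,"dz":0,"wx":0,"wy":0.70,"wz":0,"jaw":-1}]'; python3 - <<'E'
from h import *
rows([.3975,.279,.077],-.41+np.pi/2); print(arm.get_state()['torque'])
E
```

```text
time_s: 3.92
position: [0.3984, 0.281, 0.0781]
eef_rot: [-1.374, -0.904, 0.899]
wrist_force: [-2.0, 9.9, -8.7]
finger_gap: 0.011
t 3.9167 pos [0.3984 0.281  0.0781] toolx yaw 1.16 tooly [ 0.002  0.003 -1.   ] q [ 0.59  0.51  2.03  0.    0.6  -0.57] gap 0.011 F [-2.   9.9 -8.7]
d(cm) [-0.22  0.11  0.01] w [[0.0, -0.001, 0.004], [-0.006, 3.141, 0.0]]
[1.50789109 0.37831027 0.02129025]
```

Release, rise, and look.

```bash
python3 -m jog '[{"dx":0,"dy":0,"dz":0,"wx":0,"wy":0,"wz":0,"jaw":0},{"dx":0,"dy":0,"dz":0,"wx":0,"wy":0,"wz":0,"jaw":0.3},{"dx":0,"dy":0,"dz":0,"wx":0,"wy":0,"wz":0,"jaw":0.3},{"dx":0,"dy":0,"dz":0,"wx":0,"wy":0,"wz":0,"jaw":0.3},{"dx":0,"dy":-2,"dz":0,"wx":0,"wy":0,"wz":0,"jaw":0.3},{"dx":0,"dy":-5,"dz":0,"wx":0,"wy":0,"wz":0,"jaw":1},{"dx":0,"dy":-9,"dz":0,"wx":0,"wy":0,"wz":0,"jaw":1},{"dx":0,"dy":-13,"dz":0,"wx":0,"wy":0,"wz":0,"jaw":1},{"dx":0,"dy":-17,"dz":0,"wx":0,"wy":0,"wz":0,"jaw":1}]'; python3 - <<'E'
from h import *
rows([.528,-.246,.22],-1.068)
E
```

```text
time_s: 4.67
position: [0.3977, 0.2799, 0.2499]
eef_rot: [-1.374, -0.903, 0.899]
wrist_force: [1.2, 0.6, -0.6]
finger_gap: 0.0857
t 4.6667 pos [0.3977 0.2799 0.2499] toolx yaw 1.16 tooly [ 0.001  0.003 -1.   ] q [ 0.59  0.22  1.93  0.    0.99 -0.57] gap 0.0857 F [ 1.2  0.6 -0.6]
d(cm) [-43.02   2.86 -32.95] w [[-0.003, 2.228, 0.002], [0.001, -0.914, 0.003]]
```

```bash
python3 -m jog '[{"dx":-3,"dy":0,"dz":-2.3,"wx":0,"wy":0.12,"wz":0,"jaw":1},{"dx":-6,"dy":0,"dz":-4.6,"wx":0,"wy":0.24,"wz":0,"jaw":1},{"dx":-9,"dy":0,"dz":-6.9,"wx":0,"wy":0.36,"wz":0,"jaw":1},{"dx":-12,"dy":0,"dz":-9.2,"wx":0,"wy":0.48,"wz":0,"jaw":1},{"dx":-15,"dy":0,"dz":-11.5,"wx":0,"wy":0.6,"wz":0,"jaw":1},{"dx":-18,"dy":0,"dz":-13.8,"wx":0,"wy":0.72,"wz":0,"jaw":1},{"dx":-21,"dy":0,"dz":-16.1,"wx":0,"wy":0.84,"wz":0,"jaw":1},{"dx":-24,"dy":0,"dz":-18.4,"wx":0,"wy":0.96,"wz":0,"jaw":1},{"dx":-27,"dy":0,"dz":-20.7,"wx":0,"wy":1.08,"wz":0,"jaw":1},{"dx":-30,"dy":0,"dz":-23,"wx":0,"wy":1.2,"wz":0,"jaw":1},{"dx":-33,"dy":0,"dz":-25.3,"wx":0,"wy":1.32,"wz":0,"jaw":1},{"dx":-33,"dy":0,"dz":-25.3,"wx":0,"wy":1.32,"wz":0,"jaw":1}]'; python3 - <<'E'
from h import *
rows([.528,-.246,.22],-1.068)
save('top','sel.png',(190,215,260,260),8)
E
```

```text
time_s: 5.67
position: [0.4994, -0.1293, 0.2494]
eef_rot: [-1.566, 0.131, -0.137]
wrist_force: [-0.5, 0.4, -0.1]
finger_gap: 0.0853
t 5.6667 pos [ 0.4994 -0.1293  0.2494] toolx yaw -0.171 tooly [ 0.004  0.    -1.   ] q [-0.28  0.26  1.87  0.    1.   -0.11] gap 0.0853 F [-0.5  0.4 -0.1]
d(cm) [  4.79   2.95 -11.02] w [[-0.003, 0.897, 0.003], [0.004, -2.244, 0.003]]
```

View pics/sel.png

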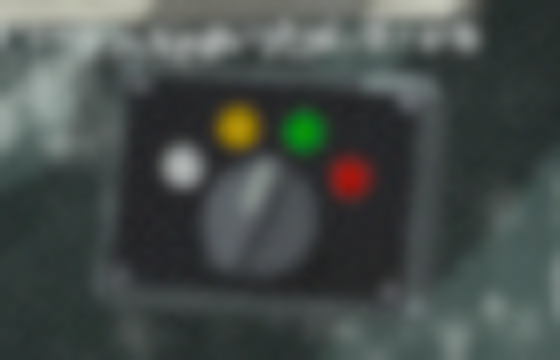

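The knob pointer now lies between yellow and green in image terms. Parallax matters here, so I'll compare it with the projected poses.

```bash
python3 - <<'E'
from h import *
c=np.array([.3975,.2796])
for q in(-.35,0,.2,.35):
    y=-.0585-q; d=np.array([np.cos(y),np.sin(y)])*.021
    for s,z in((1,.086),(-1,.086)):
        p=(proj('top',[[*(c+s*d),z]])[0]-[190,215]+.5)*8-.5; print(q,s,p.round(0))
    
for (a,b) in(((267,160),(240,265)),((267,160),(247,212))):
    P=[at('top',(190+(u+.5)/8-.5,215+(v+.5)/8-.5),.086) for u,v in(a,b)]; e=P[0]-P[1]; print('yaw',np.arctan2(e[1],e[0]),P)
im=cv2.imread('pics/sel.png'); 
im0=cv2.imread('pics/top0.png')[215:260,190:260]
def m(o,k):
    o=cv2.resize(o,None,fx=k,fy=k,interpolation=cv2.INTER_CUBIC)
    return o
a=m(im0,8)
for q,col in((-.35,(0,255,255)),):
    pass
def draw(a,q,col):
    y=-.0585-q; d=np.array([np.cos(y),np.sin(y)]); n=np.array([-d[1],d[0]])
    P=[[*(c+s*.021*d+t*.006*n),.086] for s,t in((1,1),(1,-1),(-1,-1),(-1,1))]
    cv2.polylines(a,[((proj('top',P)-[190,215]+.5)*8-.5).astype(int).reshape(-1,1,2)],True,col,1)
draw(a,-.35,(0,255,255)); draw(im,.35,(0,255,0)); draw(im,-0.0,(255,0,255))
cv2.imwrite('pics/sel2.png',cv2.resize(np.hstack([a,im]),(800,257)))
E
```

```text
-0.35 1 [232. 162.]
-0.35 -1 [260. 273.]
0 1 [252. 160.]
0 -1 [240. 275.]
0.2 1 [263. 162.]
0.2 -1 [228. 273.]
0.35 1 [271. 164.]
0.35 -1 [220. 270.]
yaw -0.20685447608266536 [array([0.41837508, 0.27286159, 0.086     ]), array([0.38013396, 0.28088673, 0.086     ])]
yaw -0.3237748091123723 [array([0.41837508, 0.27286159, 0.086     ]), array([0.39935928, 0.27924299, 0.086     ])]
```

View pics/sel2.png

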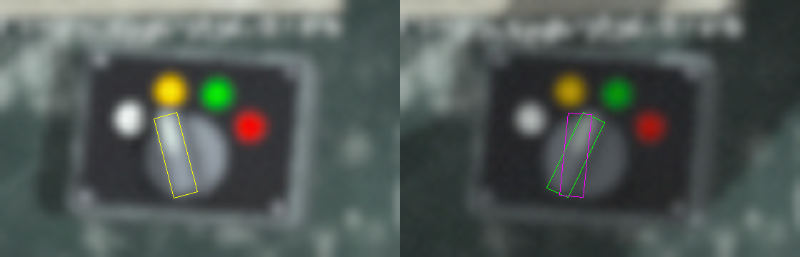

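```bash
python3 -m jog '[{"dx":0.6,"dy":0,"dz":-1.4,"wx":0,"wy":0.11,"wz":0,"jaw":1},{"dx":1.2,"dy":0,"dz":-2.8,"wx":0,"wy":0.22,"wz":0,"jaw":1},{"dx":1.8,"dy":0,"dz":-4.2,"wx":0,"wy":0.33,"wz":0,"jaw":1},{"dx":2.4,"dy":0,"dz":-5.5,"wx":0,"wy":0.44,"wz":0,"jaw":1},{"dx":3,"dy":0,"dz":-6.9,"wx":0,"wy":0.55,"wz":0,"jaw":1},{"dx":3.6,"dy":0,"dz":-8.2,"wx":0,"wy":0.66,"wz":0,"jaw":1},{"dx":4.2,"dy":0,"dz":-9.6,"wx":0,"wy":0.78,"wz":0,"jaw":1},{"dx":4.8,"dy":0,"dz":-11,"wx":0,"wy":0.9,"wz":0,"jaw":1},{"dx":4.8,"dy":0,"dz":-11,"wx":0,"wy":0.9,"wz":0,"jaw":1},{"dx":4.8,"dy":0,"dz":-11,"wx":0,"wy":0.9,"wz":0,"jaw":1}]'; python3 - <<'E'
from h import *
rows([.528,-.246,.09],-1.068)
acc=np.mean([arm.get_image('top').astype(float) for _ in range(4)],0)
im1=acc[:,:,::-1]; im0=cv2.imread('pics/top0.png').astype(float)
def ang(im):
    g=im.mean(2); u,v=np.meshgrid(np.arange(640),np.arange(400)); m=np.hypot(u-222.3,v-241.8)<8.0
    g=np.where(m,g,0); bg=np.median(g[m]); w=np.clip(g-bg-0.35*(g.max()-bg),0,None)
    cu,cv_=(w*u).sum()/w.sum(),(w*v).sum()/w.sum()
    P=at('top',(cu,cv_),.086)[:2]; e=P-np.array([.3975,.279]); return bg,g.max(),cu,cv_,np.arctan2(e[1],e[0]),np.hypot(*e)
for im in(im0,im1): print(np.round(ang(im),3))
a=[cv2.resize(i[222:258,200:245],None,fx=8,fy=8,interpolation=cv2.INTER_CUBIC) for i in(im0,im1*im0[225:255,205:240].mean()/im1[225:255,205:240].mean())]
sc=save('scene','x.png')
b=cv2.resize(sc[170:255,340:440,::-1],(700,288*700//339//2*0+288),interpolation=cv2.INTER_CUBIC)
cv2.imwrite('pics/sel3.png',np.clip(np.vstack([np.hstack(a),b[:,:720] if b.shape[1]==720 else cv2.resize(b,(720,288))]),0,255))
E
```

```text
time_s: 6.55
position: [0.5273, -0.2427, 0.2486]
eef_rot: [-1.405, 0.827, -0.827]
wrist_force: [0.9, -0.1, 0.5]
finger_gap: 0.0853
t 6.55 pos [ 0.5273 -0.2427  0.2486] toolx yaw -1.063 tooly [ 0.001  0.003 -1.   ] q [-0.45  0.36  1.73  0.    1.05  0.61] gap 0.0853 F [ 0.9 -0.1  0.5]
d(cm) [ 0.35 15.86 -0.13] w [[-0.002, 0.005, -0.002], [-0.003, -3.137, 0.004]]
[1.25500e+02 2.09333e+02 2.19575e+02 2.38344e+02 3.09000e-01 1.00000e-02]
[ 7.56250e+01  1.29667e+02  2.21169e+02  2.38315e+02 -1.52000e-01
  1.00000e-02][ WARN:0@8.261] global loadsave.cpp:1063 imwrite_ Unsupported depth image for selected encoder is fallbacked to CV_8U.
```

View pics/sel3.png

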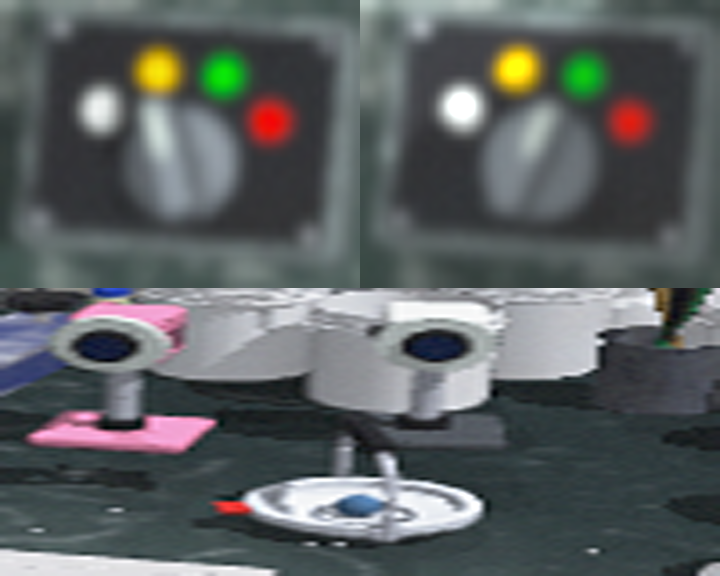

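Pictures: the bar edge tilted by about -0.28 before and +0.43 now, roughly symmetric about the box axis, so the selector is at green. Next I'll cross-check the handle from the scene view.

```bash
python3 - <<'E'
from h import *
print(at('scene',(391.1,214.9),.092), proj('scene',[[.528,-.2455,.09]]))
rows([.528,-.246,.09],-1.069)
E
```

```text
[ 0.52781159 -0.24778568  0.092     ] [[390.39739028 215.32220849]]
t 6.8 pos [ 0.5274 -0.2423  0.2489] toolx yaw -1.063 tooly [ 0.002  0.002 -1.   ] q [-0.45  0.36  1.73  0.    1.05  0.61] gap 0.0852 F [-0.3  0.3 -0.2]
d(cm) [ 0.37 15.89 -0.16] w [[-0.003, 0.006, -0.001], [-0.002, -3.136, 0.004]]
```

```bash
python3 -m jog '[{"dx":0.2,"dy":3,"dz":-0.1,"wx":0,"wy":0.006,"wz":0,"jaw":1},{"dx":0.4,"dy":6,"dz":-0.2,"wx":0,"wy":0.006,"wz":0,"jaw":0.6},{"dx":0.4,"dy":9,"dz":-0.2,"wx":0,"wy":0.006,"wz":0,"jaw":0.3},{"dx":0.4,"dy":12,"dz":-0.2,"wx":0,"wy":0.006,"wz":0,"jaw":0.1},{"dx":0.4,"dy":14,"dz":-0.2,"wx":0,"wy":0.006,"wz":0,"jaw":0},{"dx":0.4,"dy":15.4,"dz":-0.2,"wx":0,"wy":0.006,"wz":0,"jaw":-0.1},{"dx":0.4,"dy":15.8,"dz":-0.2,"wx":0,"wy":0.006,"wz":0,"jaw":-0.2},{"dx":0.4,"dy":15.8,"dz":-0.2,"wx":0,"wy":0.006,"wz":0,"jaw":-0.3},{"dx":0.4,"dy":15.8,"dz":-0.2,"wx":0,"wy":0.006,"wz":0,"jaw":-0.4},{"dx":0.4,"dy":15.8,"dz":-0.2,"wx":0,"wy":0.006,"wz":0,"jaw":-0.45},{"dx":0.4,"dy":15.8,"dz":-0.2,"wx":0,"wy":0.006,"wz":0,"jaw":-0.5}]' 30; python3 - <<'E'
from h import *
rows([.528,-.246,.09],-1.069)
i=save('top','gr.png',(360,175,430,230),5); s=save('scene','y.png')[160:250,350:440]
a=cv2.imread('pics/gr.png'); b=cv2.resize(s[:,:,::-1],None,fx=5,fy=5,interpolation=cv2.INTER_CUBIC)
o=np.zeros((450,800,3),np.uint8);o[:275,:350]=a;o[:,350:]=b;cv2.imwrite('pics/gr.png',o)
E
```

```text
time_s: 7.72
position: [0.5286, -0.2467, 0.0922]
eef_rot: [-1.403, 0.83, -0.834]
wrist_force: [0.2, 0.5, 0.1]
finger_gap: 0.0215
t 7.7167 pos [ 0.5286 -0.2467  0.0922] toolx yaw -1.069 tooly [ 0.004  0.001 -1.   ] q [-0.46  0.58  1.81  0.    0.74  0.61] gap 0.0215 F [0.2 0.5 0.1]
d(cm) [-0.09  0.22 -0.02] w [[-0.004, -0.0, 0.001], [-0.001, 3.141, -0.006]]
```

View pics/gr.png

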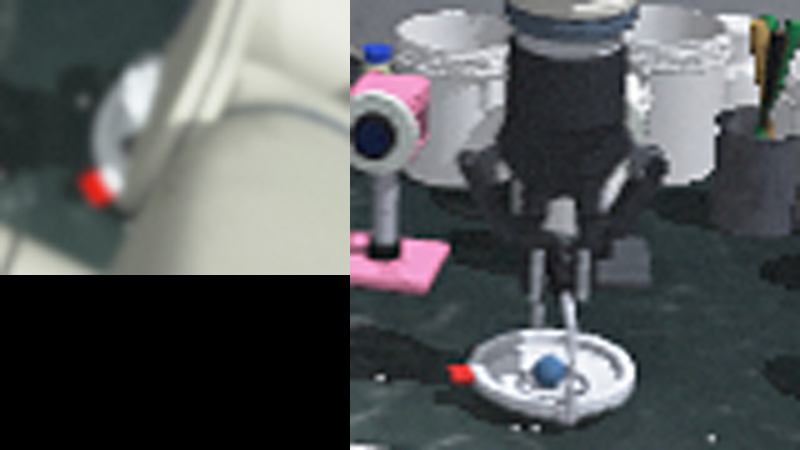

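The pads straddle the bar, and the ball is centred in the undisturbed dish. Closing gently.

```bash
python3 -m jog '[{"dx":0,"dy":0.2,"dz":0,"wx":-0.003,"wy":0,"wz":0,"jaw":-0.55},{"dx":0,"dy":0.2,"dz":0,"wx":-0.003,"wy":0,"wz":0,"jaw":-0.6},{"dx":0,"dy":0.2,"dz":0,"wx":-0.003,"wy":0,"wz":0,"jaw":-0.63},{"dx":0,"dy":0.2,"dz":0,"wx":-0.003,"wy":0,"wz":0,"jaw":-0.66},{"dx":0,"dy":0.2,"dz":0,"wx":-0.003,"wy":0,"wz":0,"jaw":-0.69},{"dx":0,"dy":0.2,"dz":0,"wx":-0.003,"wy":0,"wz":0,"jaw":-0.72},{"dx":0,"dy":0.2,"dz":0,"wx":-0.003,"wy":0,"wz":0,"jaw":-0.75},{"dx":0,"dy":0.2,"dz":0,"wx":-0.003,"wy":0,"wz":0,"jaw":-0.8},{"dx":0,"dy":0.2,"dz":0,"wx":-0.003,"wy":0,"wz":0,"jaw":-1},{"dx":0,"dy":0.2,"dz":0,"wx":-0.003,"wy":0,"wz":0,"jaw":-1},{"dx":0,"dy":0.2,"dz":0,"wx":-0.003,"wy":0,"wz":0,"jaw":-1},{"dx":0,"dy":0.2,"dz":0,"wx":-0.003,"wy":0,"wz":0,"jaw":-1}]' 50; python3 - <<'E'
from h import *
rows([.528,-.246,.19],-1.069)
E
```

```text
time_s: 8.82
position: [0.5285, -0.2469, 0.0901]
eef_rot: [-1.405, 0.831, -0.833]
wrist_force: [-0.2, -2.3, 2.6]
finger_gap: 0.0113
t 8.8167 pos [ 0.5285 -0.2469  0.0901] toolx yaw -1.069 tooly [ 0.001 -0.    -1.   ] q [-0.46  0.59  1.81  0.    0.74  0.61] gap 0.0113 F [-0.2 -2.3  2.6]
d(cm) [-0.09 -9.99  0.  ] w [[-0.001, -0.0, 0.001], [-0.001, 3.141, -0.001]]
```

```bash
python3 -m jog '[{"dx":0,"dy":-0.3,"dz":0,"wx":0,"wy":0,"wz":0,"jaw":-1},{"dx":0,"dy":-0.8,"dz":0,"wx":0,"wy":0,"wz":0,"jaw":-1},{"dx":0,"dy":-1.6,"dz":0,"wx":0,"wy":0,"wz":0,"jaw":-1},{"dx":0,"dy":-2.6,"dz":0,"wx":0,"wy":0,"wz":0,"jaw":-1},{"dx":0,"dy":-3.7,"dz":0,"wx":0,"wy":0,"wz":0,"jaw":-1},{"dx":0,"dy":-4.8,"dz":0,"wx":0,"wy":0,"wz":0,"jaw":-1},{"dx":0,"dy":-5.9,"dz":0,"wx":0,"wy":0,"wz":0,"jaw":-1},{"dx":0,"dy":-7,"dz":0,"wx":0,"wy":0,"wz":0,"jaw":-1},{"dx":0,"dy":-8.1,"dz":0,"wx":0,"wy":0,"wz":0,"jaw":-1},{"dx":0,"dy":-9.1,"dz":0,"wx":0,"wy":0,"wz":0,"jaw":-1},{"dx":0,"dy":-9.8,"dz":0,"wx":0,"wy":0,"wz":0,"jaw":-1},{"dx":0,"dy":-10.1,"dz":0,"wx":0,"wy":0,"wz":0,"jaw":-1}]'; python3 - <<'E'
from h import *
rows([.5526,-.2733,.191],.31)
save('scene','lift.png',(350,130,450,240),5)
E
```

```text
time_s: 9.82
position: [0.5289, -0.2471, 0.1926]
eef_rot: [-1.405, 0.83, -0.835]
wrist_force: [0.1, -0.2, -2.1]
finger_gap: 0.011
t 9.8167 pos [ 0.5289 -0.2471  0.1926] toolx yaw -1.069 tooly [ 0.003 -0.001 -1.   ] q [-0.46  0.43  1.77  0.    0.94  0.61] gap 0.011 F [ 0.1 -0.2 -2.1]
d(cm) [3.44 0.17 0.82] w [[-0.0, -1.379, 0.003], [-0.003, 1.762, -0.0]]
```

View pics/lift.png

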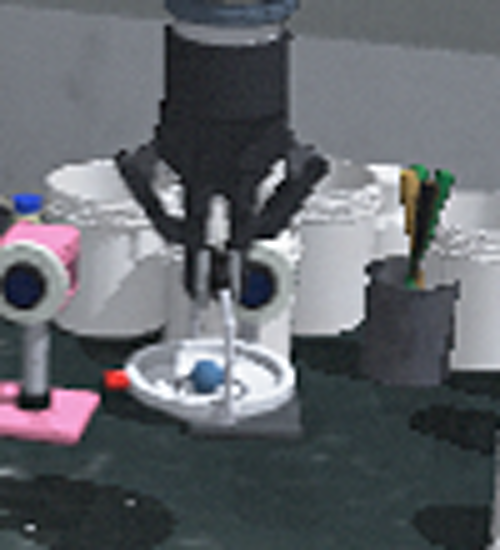

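```bash
python3 -m jog '[{"dx":0,"dy":0,"dz":0,"wx":0,"wy":0.02,"wz":0,"jaw":-1},{"dx":0,"dy":0,"dz":0,"wx":0,"wy":0.07,"wz":0,"jaw":-1},{"dx":0,"dy":0,"dz":0,"wx":0,"wy":0.14,"wz":0,"jaw":-1},{"dx":0,"dy":0,"dz":0,"wx":0,"wy":0.22,"wz":0,"jaw":-1},{"dx":0,"dy":0,"dz":0,"wx":0,"wy":0.3,"wz":0,"jaw":-1},{"dx":0,"dy":0,"dz":0,"wx":0,"wy":0.38,"wz":0,"jaw":-1},{"dx":0,"dy":0,"dz":0,"wx":0,"wy":0.46,"wz":0,"jaw":-1},{"dx":0,"dy":0,"dz":0,"wx":0,"wy":0.54,"wz":0,"jaw":-1},{"dx":0,"dy":0,"dz":0,"wx":0,"wy":0.62,"wz":0,"jaw":-1},{"dx":0,"dy":0,"dz":0,"wx":0,"wy":0.7,"wz":0,"jaw":-1},{"dx":0,"dy":0,"dz":0,"wx":0,"wy":0.78,"wz":0,"jaw":-1},{"dx":0,"dy":0,"dz":0,"wx":0,"wy":0.86,"wz":0,"jaw":-1}]'; python3 - <<'E'
from h import *
rows([.5526,-.2733,.191],.31)
E
```

```text
time_s: 10.87
position: [0.5285, -0.2469, 0.1916]
eef_rot: [-1.014, 1.471, -1.472]
wrist_force: [0.3, -0.7, -2.4]
finger_gap: 0.011
t 10.8667 pos [ 0.5285 -0.2469  0.1916] toolx yaw -1.934 tooly [ 0.001 -0.    -1.   ] q [-0.46  0.44  1.77  0.    0.94  1.48] gap 0.011 F [ 0.3 -0.7 -2.4]
d(cm) [1.61 0.06 3.19] w [[-0.001, -2.244, 0.001], [-0.001, 0.897, -0.001]]
```

```bash
python3 -m jog '[{"dx":0,"dy":0,"dz":0,"wx":0,"wy":0.08,"wz":0,"jaw":-1},{"dx":0,"dy":0,"dz":0,"wx":0,"wy":0.17,"wz":0,"jaw":-1},{"dx":0,"dy":0,"dz":0,"wx":0,"wy":0.26,"wz":0,"jaw":-1},{"dx":0,"dy":0,"dz":0,"wx":0,"wy":0.35,"wz":0,"jaw":-1},{"dx":0,"dy":0,"dz":0,"wx":0,"wy":0.44,"wz":0,"jaw":-1},{"dx":0,"dy":0,"dz":0,"wx":0,"wy":0.53,"wz":0,"jaw":-1},{"dx":0,"dy":0,"dz":0,"wx":0,"wy":0.62,"wz":0,"jaw":-1},{"dx":0,"dy":0,"dz":0,"wx":0,"wy":0.71,"wz":0,"jaw":-1},{"dx":0,"dy":0,"dz":0,"wx":0,"wy":0.79,"wz":0,"jaw":-1},{"dx":0,"dy":0,"dz":0,"wx":0,"wy":0.85,"wz":0,"jaw":-1},{"dx":0,"dy":0,"dz":0,"wx":0,"wy":0.89,"wz":0,"jaw":-1},{"dx":0,"dy":0,"dz":0,"wx":0,"wy":0.897,"wz":0,"jaw":-1}]'; python3 - <<'E'
from h import *
rows([.5526,-.2733,.191],.31)
E
```

```text
time_s: 11.87
position: [0.5281, -0.2467, 0.1908]
eef_rot: [-0.319, 2.056, -2.055]
wrist_force: [0.3, 0.6, -3.4]
finger_gap: 0.0114
t 11.8667 pos [ 0.5281 -0.2467  0.1908] toolx yaw -2.834 tooly [-0.  0. -1.] q [-0.46  0.44  1.77  0.    0.94  2.38] gap 0.0114 F [ 0.3  0.6 -3.4]
d(cm) [-1.53 -0.02  3.28] w [[0.0, 3.139, 0.001], [0.0, -0.002, -0.0]]
```

```bash
python3 -m jog '[{"dx":-0.03,"dy":0,"dz":0.06,"wx":0,"wy":0,"wz":0,"jaw":-1},{"dx":-0.1,"dy":0,"dz":0.2,"wx":0,"wy":0,"wz":0,"jaw":-1},{"dx":-0.22,"dy":0,"dz":0.45,"wx":0,"wy":0,"wz":0,"jaw":-1},{"dx":-0.36,"dy":0,"dz":0.8,"wx":0,"wy":0,"wz":0,"jaw":-1},{"dx":-0.54,"dy":0,"dz":1.2,"wx":0,"wy":0,"wz":0,"jaw":-1},{"dx":-0.75,"dy":0,"dz":1.6,"wx":0,"wy":0,"wz":0,"jaw":-1},{"dx":-0.95,"dy":0,"dz":2,"wx":0,"wy":0,"wz":0,"jaw":-1},{"dx":-1.14,"dy":0,"dz":2.4,"wx":0,"wy":0,"wz":0,"jaw":-1},{"dx":-1.3,"dy":0,"dz":2.75,"wx":0,"wy":0,"wz":0,"jaw":-1},{"dx":-1.42,"dy":0,"dz":3.05,"wx":0,"wy":0,"wz":0,"jaw":-1},{"dx":-1.5,"dy":0,"dz":3.22,"wx":0,"wy":0,"wz":0,"jaw":-1},{"dx":-1.53,"dy":0,"dz":3.28,"wx":0,"wy":0,"wz":0,"jaw":-1}]'
python3 -m jog '[{"dx":0,"dy":0,"dz":0,"wx":0,"wy":0,"wz":0,"jaw":-1},{"dx":0,"dy":0,"dz":0,"wx":0,"wy":0,"wz":0,"jaw":-1},{"dx":0,"dy":0,"dz":0,"wx":0,"wy":0,"wz":0,"jaw":-1},{"dx":0,"dy":0,"dz":0,"wx":0,"wy":0,"wz":0,"jaw":-1},{"dx":0,"dy":0,"dz":0,"wx":0,"wy":0,"wz":0,"jaw":-1},{"dx":0,"dy":0,"dz":0,"wx":0,"wy":0,"wz":0,"jaw":-1},{"dx":0,"dy":0,"dz":0,"wx":0,"wy":0,"wz":0,"jaw":-1},{"dx":0,"dy":0,"dz":0,"wx":0,"wy":0,"wz":0,"jaw":-1},{"dx":0,"dy":0,"dz":0,"wx":0,"wy":0,"wz":0,"jaw":-1},{"dx":0,"dy":0,"dz":0,"wx":0,"wy":0,"wz":0,"jaw":-1},{"dx":0,"dy":0,"dz":0,"wx":0,"wy":0,"wz":0,"jaw":-1},{"dx":0,"dy":0,"dz":0,"wx":0,"wy":0,"wz":0,"jaw":-1}]' >/dev/null
python3 - <<'E'
from h import *
rows([.5526,-.2733,.191],.31)
p=arm.get_state()['position']; H=p; c,s=np.cos(.31),np.sin(.31)
im=save('scene','f.png'); cr=(340,130,440,225);k=6
z=cv2.resize(im[cr[1]:cr[3],cr[0]:cr[2],::-1],None,fx=k,fy=k,interpolation=cv2.INTER_CUBIC).copy()
t=np.linspace(0,2*np.pi,60)
def d(P,col):
    cv2.polylines(z,[((proj('scene',P)-cr[:2]+.5)*k-.5).astype(int).reshape(-1,1,2)],False,col,1)
d(np.c_[H[0]+.0525*np.cos(t),H[1]+.0525*np.sin(t),0*t+H[2]-.0665],(0,255,0))
d(np.c_[H[0]+.022*np.cos(t),H[1]+.022*np.sin(t),0*t+H[2]-.080],(0,255,255))
d([[H[0]+.05*c,H[1]+.05*s,H[2]-.07],[H[0]+.062*c,H[1]+.062*s,H[2]-.07]],(255,0,255))
cv2.imwrite('pics/fin.png',z)
for n in('handle','red_tab','ball_centre','lens'):
    for r in arm.recognise(n,'scene')[:2]: print(n,np.round(r['rect'],1),round(r['score'],2))
print(proj('scene',[H-[0,0,.071],[.7035,-.224,.12]]))
E
```

```text
time_s: 12.87
position: [0.5528, -0.2736, 0.1908]
eef_rot: [-0.319, 2.056, -2.055]
wrist_force: [-0.2, 0.7, -2.2]
finger_gap: 0.0111
t 13.8667 pos [ 0.5528 -0.2735  0.1907] toolx yaw -2.834 tooly [-0.  0. -1.] q [-0.48  0.48  1.69  0.    0.97  2.35] gap 0.0112 F [ 0.1 -0.3 -2.9]
d(cm) [ 0.01 -0.03 -0.03] w [[0.0, 3.139, 0.001], [0.0, -0.002, -0.0]]
handle [401.9 196.7  34.2  33.2] 0.81
handle [397.5 196.9  17.3  45.1] 0.66
red_tab [403.4 196.   37.7  31.6] 0.92
lens [356.9 194.   20.6  44. ] 0.7
lens [398.9 197.5  20.3  43.2] 0.64
[[401.71320865 205.36441991]
 [400.27536535 187.07608089]]
```

View pics/fin.png

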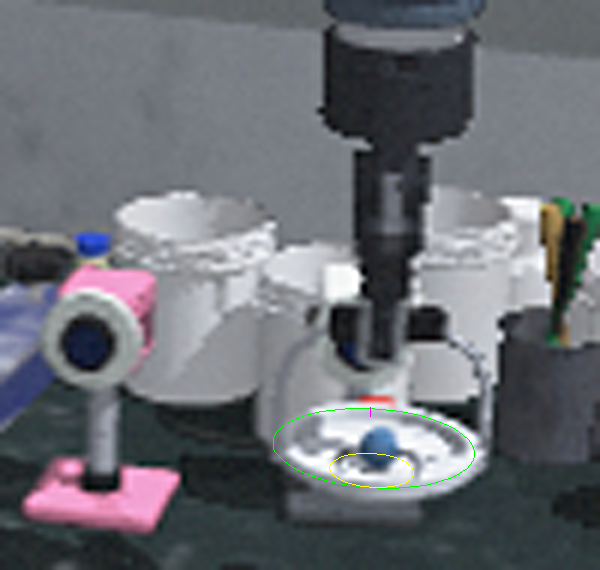

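The final view shows the dish in front of the camera with the tab away from us and the ball near the middle. My overlay is a few pixels off, though, so I'll check tilt against the same overlay on the start picture, where the dish is known to be level.

```bash
python3 - <<'E'
from h import *
def draw(z,H,yaw,cr,k):
    t=np.linspace(0,2*np.pi,80); c,s=np.cos(yaw),np.sin(yaw)
    W=lambda P:np.array(H)+np.c_[c*P[:,0]-s*P[:,1],s*P[:,0]+c*P[:,1],P[:,2]]
    def d(P,col): cv2.polylines(z,[np.round((proj('scene',W(np.array(P)))-cr[:2]+.5)*k-.5).astype(int).reshape(-1,1,2)],False,col,1)
    d(np.c_[.0525*np.cos(t),.0525*np.sin(t),0*t-.0665],(0,255,0))
    d(np.c_[.022*np.cos(t),.022*np.sin(t),0*t-.080],(0,255,255))
    d(np.c_[0*t,.011*np.cos(t),.011*np.sin(t)-.071],(255,255,0))
    d([[.052,-.006,-.07],[.064,-.006,-.07],[.064,.006,-.07],[.052,.006,-.07]],(255,0,255))
    d([[0,-.03,0],[0,.03,0]],(255,0,255))
k=8
im0=cv2.imread('pics/scene0.png'); im1=np.mean([arm.get_image('scene').astype(float) for _ in range(3)],0)[:,:,::-1].astype(np.uint8)
c0=(365,202,415,239); c1=(377,177,427,214)
Z=lambda im,c:cv2.resize(im[c[1]:c[3],c[0]:c[2]],None,fx=k,fy=k,interpolation=cv2.INTER_CUBIC).copy()
a=Z(im0,c0);b=a.copy();draw(b,[.5283,-.2465,.09],2.073,c0,k)
e=Z(im1,c1);f=e.copy();draw(f,arm.get_state()['position'],.308,c1,k)
cv2.imwrite('pics/cmp.png',np.vstack([np.hstack([a,b]),np.hstack([e,f])]))
E
```

```text
(no output)
```

View pics/cmp.png

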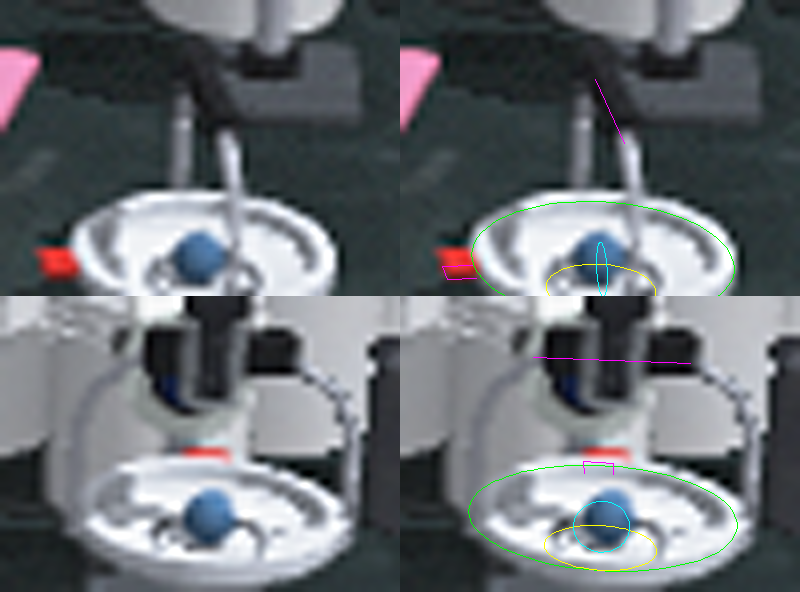

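At the start the overlay is offset only vertically, and the same vertical offset shows now, so the dish is level and the ball is centred in the ring. There is also a sideways offset of about 2.5 mm, because the grip is slightly off-centre along the bar. I'll correct that slowly and let it settle.

```bash
python3 -m jog '[{"dx":0,"dy":-0.03,"dz":-0.04,"wx":0,"wy":0,"wz":0,"jaw":-1},{"dx":0,"dy":-0.03,"dz":-0.1,"wx":0,"wy":0,"wz":0,"jaw":-1},{"dx":0,"dy":-0.03,"dz":-0.16,"wx":0,"wy":0,"wz":0,"jaw":-1},{"dx":0,"dy":-0.03,"dz":-0.22,"wx":0,"wy":0,"wz":0,"jaw":-1},{"dx":0,"dy":-0.03,"dz":-0.25,"wx":0,"wy":0,"wz":0,"jaw":-1},{"dx":0,"dy":-0.03,"dz":-0.25,"wx":0,"wy":0,"wz":0,"jaw":-1},{"dx":0,"dy":-0.03,"dz":-0.25,"wx":0,"wy":0,"wz":0,"jaw":-1},{"dx":0,"dy":-0.03,"dz":-0.25,"wx":0,"wy":0,"wz":0,"jaw":-1},{"dx":0,"dy":-0.03,"dz":-0.25,"wx":0,"wy":0,"wz":0,"jaw":-1},{"dx":0,"dy":-0.03,"dz":-0.25,"wx":0,"wy":0,"wz":0,"jaw":-1},{"dx":0,"dy":-0.03,"dz":-0.25,"wx":0,"wy":0,"wz":0,"jaw":-1},{"dx":0,"dy":-0.03,"dz":-0.25,"wx":0,"wy":0,"wz":0,"jaw":-1}]' >/dev/null
python3 -m jog '[{"dx":0,"dy":0,"dz":0,"wx":0,"wy":0,"wz":0,"jaw":-1},{"dx":0,"dy":0,"dz":0,"wx":0,"wy":0,"wz":0,"jaw":-1},{"dx":0,"dy":0,"dz":0,"wx":0,"wy":0,"wz":0,"jaw":-1},{"dx":0,"dy":0,"dz":0,"wx":0,"wy":0,"wz":0,"jaw":-1},{"dx":0,"dy":0,"dz":0,"wx":0,"wy":0,"wz":0,"jaw":-1},{"dx":0,"dy":0,"dz":0,"wx":0,"wy":0,"wz":0,"jaw":-1},{"dx":0,"dy":0,"dz":0,"wx":0,"wy":0,"wz":0,"jaw":-1},{"dx":0,"dy":0,"dz":0,"wx":0,"wy":0,"wz":0,"jaw":-1}]'
python3 - <<'E'
from h import *
rows([.552,-.271,.191],.31)
H=arm.get_state()['position']
P=[]
for _ in range(4):
    im=arm.get_image('scene').astype(int); m=(im[:,:,2]>im[:,:,0]+50)&(im[:,:,2]>90); m[:195]=0;m[216:]=0;m[:,:390]=0;m[:,415:]=0
    v,u=np.nonzero(m); P.append((u.mean(),v.mean(),len(u)))
print(np.round(P,2)); b=np.mean(P,0); q=at('scene',b[:2],.12)[:2]; print('ball',q)
d=np.array([.705,-.2245])-q; print('range',np.hypot(*d),'bearing',np.arctan2(d[1],d[0]))
E
```

```text
time_s: 15.93
position: [0.552, -0.2712, 0.191]
eef_rot: [-0.319, 2.056, -2.055]
wrist_force: [0.8, -0.2, -2.9]
finger_gap: 0.011
t 15.9333 pos [ 0.552  -0.2712  0.191 ] toolx yaw -2.834 tooly [ 0.  0. -1.] q [-0.48  0.48  1.69  0.    0.97  2.36] gap 0.011 F [ 0.8 -0.2 -2.9]
d(cm) [-0.    0.   -0.02] w [[0.0, 3.139, 0.001], [0.0, -0.002, -0.0]]
[[402.36 203.32  25.  ]
 [402.36 203.32  25.  ]
 [402.36 203.32  25.  ]
 [402.36 203.32  25.  ]]
ball [ 0.56871849 -0.27096822]
range 0.1439859200917099 bearing 0.32860977020503984
```

```bash
python3 - <<'E'
from h import *
def blob(im,box):
    g=im.astype(int); m=np.zeros(im.shape[:2],bool); x0,y0,x1,y1=box; m[y0:y1,x0:x1]=((g[:,:,2]>g[:,:,0]+25))[y0:y1,x0:x1]
    n,l,s,c=cv2.connectedComponentsWithStats(m.astype(np.uint8)); i=1+s[1:,4].argmax(); x,y,w,h,_=s[i]; return (x+(w-1)/2,y+(h-1)/2),(w,h),c[i]
i0=cv2.imread('pics/scene0.png')[:,:,::-1]; i1=arm.get_image('scene'); t0=cv2.imread('pics/top0.png')[:,:,::-1]
b,wh,c=blob(i0,(380,222,402,245)); print('start scene',b,wh,c,at('scene',c,.019))
b,wh,c=blob(t0,(388,196,403,212)); print('start top',b,wh,c,at('top',c,.019))
b,wh,c=blob(i1,(392,195,413,216)); print('now',b,wh,c,at('scene',c,.12))
E
```

```text
start scene (np.float64(390.0), np.float64(233.5)) (np.int32(7), np.int32(6)) [389.6        233.65714286] [ 0.53838458 -0.24280807  0.019     ]
start top (np.float64(395.5), np.float64(203.5)) (np.int32(8), np.int32(6)) [395.5 203.3] [ 0.52903284 -0.246292    0.019     ]
now (np.float64(402.0), np.float64(204.0)) (np.int32(7), np.int32(7)) [402.05  204.075] [ 0.56246838 -0.27178068  0.12      ]
```

The scene camera carries a constant bias of about 9 mm along its view. Relative to the lens it puts the range at 0.149 m, while the top view gives 0.160 m. I'll back off 5 mm to split the difference.

```bash
python3 -m jog '[{"dx":0.05,"dy":0,"dz":0,"wx":0,"wy":0,"wz":0,"jaw":-1},{"dx":0.12,"dy":0,"dz":0,"wx":0,"wy":0,"wz":0,"jaw":-1},{"dx":0.2,"dy":0,"dz":0,"wx":0,"wy":0,"wz":0,"jaw":-1},{"dx":0.28,"dy":0,"dz":0,"wx":0,"wy":0,"wz":0,"jaw":-1},{"dx":0.36,"dy":0,"dz":0,"wx":0,"wy":0,"wz":0,"jaw":-1},{"dx":0.43,"dy":0,"dz":0,"wx":0,"wy":0,"wz":0,"jaw":-1},{"dx":0.48,"dy":0,"dz":0,"wx":0,"wy":0,"wz":0,"jaw":-1},{"dx":0.5,"dy":0,"dz":0,"wx":0,"wy":0,"wz":0,"jaw":-1},{"dx":0.5,"dy":0,"dz":0,"wx":0,"wy":0,"wz":0,"jaw":-1},{"dx":0.5,"dy":0,"dz":0,"wx":0,"wy":0,"wz":0,"jaw":-1},{"dx":0.5,"dy":0,"dz":0,"wx":0,"wy":0,"wz":0,"jaw":-1},{"dx":0.5,"dy":0,"dz":0,"wx":0,"wy":0,"wz":0,"jaw":-1}]' >/dev/null
for i in 1 2; do python3 -m jog '[{"dx":0,"dy":0,"dz":0,"wx":0,"wy":0,"wz":0,"jaw":-1},{"dx":0,"dy":0,"dz":0,"wx":0,"wy":0,"wz":0,"jaw":-1},{"dx":0,"dy":0,"dz":0,"wx":0,"wy":0,"wz":0,"jaw":-1},{"dx":0,"dy":0,"dz":0,"wx":0,"wy":0,"wz":0,"jaw":-1},{"dx":0,"dy":0,"dz":0,"wx":0,"wy":0,"wz":0,"jaw":-1},{"dx":0,"dy":0,"dz":0,"wx":0,"wy":0,"wz":0,"jaw":-1},{"dx":0,"dy":0,"dz":0,"wx":0,"wy":0,"wz":0,"jaw":-1},{"dx":0,"dy":0,"dz":0,"wx":0,"wy":0,"wz":0,"jaw":-1}]' >/dev/null; done
python3 - <<'E'
from h import *
rows([.5475,-.2727,.191],.31)
for _ in range(2):
    g=arm.get_image('scene').astype(int); m=np.zeros((400,640),bool); m[195:218,392:413]=(g[:,:,2]>g[:,:,0]+25)[195:218,392:413]; v,u=np.nonzero(m); print(u.mean(),v.mean(),len(u))
arm.job_done()
E
```

```text
t 18.5167 pos [ 0.5473 -0.2727  0.191 ] toolx yaw -2.834 tooly [ 0.  0. -1.] q [-0.48  0.47  1.7   0.    0.96  2.35] gap 0.0111 F [ 0.1 -0.3 -2.8]
d(cm) [-0.02  0.    0.  ] w [[0.0, 3.139, 0.0], [0.0, -0.002, -0.0]]
402.02564102564105 204.64102564102564 39
401.92105263157896 204.6315789473684 38
the job is handed in; nothing more can be done
```

The job is handed in, at about 18.5 s of the 51 s allowed. No verdict comes back, so this rests on my own checks.

- **Selector:** I turned it 0.70 rad from yellow to green and let go. The bar's tilt before and after, in the top view, agrees with the green detent. A rougher brightness measure gave less turn, about 0.46 rad instead of 0.70.
- **Dish:** I gripped it by the bar, lifted it about 10 cm straight up, and only then turned it about 101° so the tab points along the lens axis. I then moved it slowly to the finish, with the handle at z = 0.191 m, so the ball is level with the lens at 0.12 m.
- **Last checks:** The tool is vertical, the grip is holding at an 11 mm opening, and the ball was still in the last two pictures. The last close view showed the dish level and the ball in the middle of the ring; two small slow moves followed.

**Disagreements:** The two cameras differ on the distance to the lens. After I backed off 5 mm to split the difference, the top view puts it at about 16.5 cm and the scene view at about 15.4 cm. They also differ by about 1 mm on where the lens sits sideways. The dish sat about 2.5 mm off-centre in the grip along the bar, and I corrected for that. I did not re-check the bystanders, but the wrist force readings gave no sign of touching anything else.

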